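# Show the filter plate to the inspection camera

### The arm

A 6-joint arm with a two-finger parallel gripper is mounted at the origin on the work surface. World frame = base frame: x ahead of the robot, y to its left, z up, the work surface at z = 0. Lengths are in m, angles in rad, forces in N, time in s.
With the tool pointing down it reaches from about 0.275 to 0.75 m from the base axis. Payload 10.2 kg.
Tool frame: the origin (TCP) lies at the very end of the fingers, on their centre line; the grasp point (between the pads) lies 19 mm behind it (r.grip_point_offset is the distance from the TCP to the grasp point, in m); z points along the fingers, y is the line along which they close (so a half turn about z gives the same grasp; the last joint's range is limited). The gripper opens to 88 mm and grips with 3 to 60 N. Pads are 18 mm wide; open, the fingers measure 123 mm over their backs; the gripper's body (75 mm by 187 mm) begins 45 mm behind the grasp point.
Start: joints at [-1.532, 0.313, 1.498, -0, 1.331, -0.223], TCP at [0.136, -0.507, 0.239] pointing down, gripper open.
Joint ranges: [-2.94, 2.94], [-0.97, 2.17], [0.19, 2.56], [-1.23, 4.37], [0.02, 3.11], [-2.88, 2.88]. Speed limits (rad/s): [2.39, 2.39, 3.01, 3.14, 3.14, 3.14].

### API

Orientations are given as a rotation vector (axis times angle).
In Python, from bench import r gives the robot as it stands. The module is installed in compiled form; this text tells all that it offers.
- The arm moves only by the tool carry_out, never from a script. Its argument "motion" is a list of rows, each an object with "translation": the shift along the tool's x, y, z in m, a list of three; "roll": the turn about the tool's z in degrees; "grip": the finger opening in m, from 0 to 0.0881. A call has 1 to 8 rows; each row shifts and turns the commanded pose from where the row before left it, along the tool's axes as they then stand; what a row does not reach is not made up. A row lasts 1/12 s, in which the tool goes at most 41.7 mm and 7.16 degrees, less where a joint would pass 70% of its speed; a pose out of reach is approached as far as the arm can. A call is refused whole if a number of a shift passes 0.0417 or a number of a turn 7.16, either way. A call with a gripper value outside its range is refused whole. The fingers move at their own pace and stop on an object; "force" is the grip in N (left out, the last holds). Time passes only in rows, so rows that do not move let the fingers close. It gives the time, the measured TCP pose, the force, the opening and the grip force at its end, in the units of the state.
- r.get_obs(): the state, without advancing time (a new reading comes with each control period).
- r.get_image(name): name is "scene" or "side" or "wrist"; returns a dict with "color" (420x560x3 uint8, red, green, blue), "depth" (420x560 float32, m along the optical axis (not along the pixel's ray), 0 where there is no reading), "K" (3x3 intrinsics, pixels), "xyz" and "rotation" of the camera in the world. Camera axes: x right, y down, z forward; pixel columns grow to the right and rows downward; lengths in m; the calibration is good to about 2 mm. The wrist camera is an equidistant fisheye: a pixel r from the principal point sees the ray r / f radians off the axis. A picture is of the moment at which its call begins.
- r.close_job(): hands the job in; it is judged then, once.
The state is a dict: "clock": time; "qpos": joint angles; "qvel": joint speeds; "effort": joint torques, N m; "ee_pos": TCP position; "tool_rot": TCP orientation; "force": force on the tool from outside, world axes, zero at the start; "wrist_torque": the same for the moment, N m; "opening": finger opening in m; "grasp_force": force on a finger pad.
Only numpy, scipy, OpenCV 4.12 (cv2) and the standard library are available. Lean on these libraries where they do the work, as an engineer would, in place of code of your own. Each camera call takes 0.05 s, during which the arm holds its last target. There are 200 camera calls.

### The job

Lift the flap of the filter housing until it stands upright and leave it open, draw the slotted filter plate (the one with the grip tab) straight up out of its slot, and hold it upright in front of the bench inspection camera, face square to the lens, its middle on the lens axis about 11 cm ahead of the lens. Finish while still holding it there, still and touching nothing but the gripper. Leave the solid blanking plate in its slot, do not touch the camera, and leave the other things on the table where they are.

Things in the scene. Friction and masses are not known exactly. Their poses are not given: they have to be found in the camera images.
- housing: Filter housing: grey steel box fixed to the table, 150 (x) x 170 (y) x 100 mm high, walls 5 mm, a hinged flap over its whole top. Origin: centre of the underside; -x is the front (flap's pull), +x the back (hinge, pipe stub). Inside, two plates stand on edge in slots along x at y = +35 and -35 mm, their ends between ribs 12 mm deep, up to 75 mm high. Which slot holds the filter plate varies.
- flap (a joint): Hinge angle of the flap (150 x 170 x 5 mm sheet, 0.16 kg) in rad: 0 shut (level), grows as the front edge is lifted up and over to the back, 1.57 upright (pull then 295 mm above the table), stop at 1.8. Starts shut or ajar (up to 0.12). The hinge is stiff with friction (0.22 N m; 2 to 3 N at the pull), and stays where it is left.
- flap_hinge (a point): Middle of the flap's hinge axis, along the top of the housing's back wall, 103 mm above the table; the axis runs along the housing's y.
- flap_handle (a point): Middle of the flap's pull: a round bar 10 mm thick, 80 mm long along the housing's y, on a thin rod at each end 42 mm ahead of the flap's front edge, in the flap's plane (192 mm from the hinge axis; 103 mm above the table when shut). Free all round: pinch it from above with one finger before and one behind it; it can turn between the fingers as the flap swings.
- filter: Filter plate: steel, upright, 132 (x) x 8 (y) x 62 mm high, pierced by upright slots, about 0.16 kg, with a grip tab on the middle of its top edge (the other plate has none). Origin: middle of its lower edge; z up. Starts on the housing's floor (origin 5 mm above the table) under the flap, with 2.5 mm of play to each side in its slot.
- filter_tab (a point): Centre of the filter plate's grip tab: 24 mm (x) x 10 mm thick (y) x 24 mm high, 74 mm above the plate's lower edge; to be gripped across the thickness from above.
- filter_mid (a point): Centre of the filter plate's slotted field, 31 mm above its lower edge and 43 mm below the tab's centre; its y axis is square to the plate's faces, z up.
- blank_mid (a point): Centre of the blanking plate in the other slot: solid steel 132 x 8 x 62 mm without a tab, so its top edge is 24 mm lower than the tab's; its centre starts 36 mm above the table.
- camera: Inspection camera on a stand fixed to the table: black head 85 x 68 x 68 mm, top 154 mm above the table, lens 44 mm wide in a white ring light, lens axis 120 mm above the table, looking along the body's -x (roughly to the robot). Origin on the table 50 mm ahead of the lens front; base plate x = 55 to 165 mm. Housing and camera stand left and right; which is where varies.
- view_point (a point): The point on the lens axis 110 mm ahead of the lens front, 120 mm above the table, where the middle of the plate is to be shown; its x axis is the lens axis (pointing into the camera), z up.
- runner_long: Bystander: cream moulded runner 160 x 44 mm, 27 mm high over its pins. Origin: centre of its underside; x along it.
- runner_short: Bystander: cream moulded runner 120 x 44 mm, 27 mm high over its pins. Origin: centre of its underside; x along it.
- clip_cover: Bystander: green moulded channel 62 x 40 x 16 mm. Origin: centre of its underside.
- tape_roll: Bystander: brown tape roll lying flat, 90 mm across, 45 mm high. Origin: centre of its underside.
- grease_jar: Bystander: grey jar 64 mm across, 85 mm high. Origin: centre of its underside.
- driver: Bystander: screwdriver lying on the table. Origin on the table under it; x along it.
- parts_tray: Bystander: open grey tray 150 x 110 x 35 mm. Origin: centre of its underside.
Not all that is in view belongs to the job. What is shaped like the camera but purple, red or yellow is not meant.

How it is judged:
On the way, in this order (a step that is already met when the one before it is completed fails the run):
1. the flap is lifted open (over 1.2 rad) (value of joint flap above 1.2 rad), for 0.2 s.
2. the filter plate is drawn up clear of the housing's rim, held by the fingers, with the flap open (z of filter_mid in the frame of housing above 0.132 m and contact force between filter and the fingers above 1 N and value of joint flap above 1 rad), for 0.1 s.
At the end, for the whole second after the job is handed in: Filter plate held still, its middle at the viewing point (30 mm along the lens axis, 25 mm sideways and in height), square to the lens within 0.25 rad, upright within 0.2 rad, touching neither camera nor housing; flap open over 1.2 rad; blanking plate down in its slot (x of filter_mid in the frame of view_point between -0.03 and 0.03 m and y of filter_mid in the frame of view_point between -0.025 and 0.025 m and z of filter_mid in the frame of view_point between -0.025 and 0.025 m and angle between the y axis of filter_mid and the x axis of view_point, either way round below 0.25 rad and angle between filter_mid's own z axis and vertical below 0.2 rad and linear speed of filter below 0.03 m/s and contact force between filter and the fingers above 1 N and contact force between filter and camera below 0.2 N and contact force between filter and housing below 0.2 N and value of joint flap above 1.2 rad and z of blank_mid in the frame of housing below 0.045 m); the arm keeps its last pose, push and grip.
It fails at once if the camera is touched (over 2 N) (contact force between camera and anything else above 2 N).
It fails at once if the blanking plate is lifted by more than 20 mm (z of blank_mid in the frame of housing above 0.056 m).
It fails at once if another thing on the table is moved by more than 30 mm (distance of any of runner_long, runner_short, clip_cover, tape_roll, grease_jar, driver, parts_tray from where it was at the start of the episode above 0.03 m).
It also fails if it takes over 58 s, if anything falls off the work surface, if the arm or the gripper's body presses on something with over 40 N, if the wrist force passes 120 N, or if a joint passes its speed limit or range.

## Working session

There is one attempt and no reset: what is moved stays moved. The work goes in short steps, Python scripts to look and compute and a tool call to move; the robot and the scene stay as the last step left them, time stands still between calls to the robot, and variables do not carry over. Pictures are saved under pics/ and viewed, at most 10 in all, crops included, and the job is handed in when it is done.

Besides the shell and the picture viewer there is one more tool, called after "Call:" by a JSON object that holds its "fn" and its "kwargs", one argument or row to a line. carry_out: Moves the arm, as the interface text tells. Its arguments: {"type":"object","properties":{"motion":{"type":"array"},"force":{"type":"number"}},"required":["motion"]}

```bash
mkdir -p pics; cat > h.py <<'E'
import numpy as np, cv2
from bench import r
from scipy.spatial.transform import Rotation as R
def rot(v):
    v=np.array(v,float); return v if v.shape==(3,3) else R.from_rotvec(v).as_matrix()
def cloud(im):
    d=im["depth"];K=im["K"];h,w=d.shape
    u,v=np.meshgrid(np.arange(w),np.arange(h))
    p=np.stack([(u-K[0,2])/K[0,0]*d,(v-K[1,2])/K[1,1]*d,d],-1)
    return p@rot(im["rotation"]).T+np.array(im["xyz"])
def save(c,n): cv2.imwrite("pics/"+n+".png",c[...,::-1])
E
python3 - <<'E'
from h import *
for n in ("scene","side"):
    im=r.get_image(n); np.savez(n+"0.npz",c=im["color"],p=cloud(im),d=im["depth"]); save(im["color"],n+"0"); print(n,im["xyz"],im["rotation"])
o=r.get_obs();print(o)
E
```

```text
scene [ 1.20865982 -0.04286516  0.8829787 ] [-1.77558514 -1.75873595  0.72700923]
side [-0.15715165  0.5083563   0.92236437] [-1.06568295  2.44546048 -1.00361095]
{'clock': 0.1, 'qpos': array([-1.53240359e+00,  3.13385895e-01,  1.49831880e+00, -3.46281936e-05,
        1.33100149e+00, -2.23408681e-01]), 'qvel': array([-0.00066495, -0.00016241, -0.00249517,  0.00095581,  0.00065259,
       -0.00064895]), 'effort': array([ 2.23929943e-03, -4.02817047e+01, -2.52646279e+01,  6.96071237e-02,
        3.42907885e-02, -6.29974170e-05]), 'ee_pos': array([ 0.13584842, -0.50690396,  0.2382384 ]), 'tool_rot': array([-3.11361142e+00, -4.09930997e-01, -1.08935599e-04]), 'force': array([ 0.86750199, -0.63182623, -0.01166005]), 'wrist_torque': array([ 0.01716791, -0.02071807, -0.06222811]), 'grasp_force': 0.0, 'opening': 0.0877460548413275}
```

View pics/scene0.png

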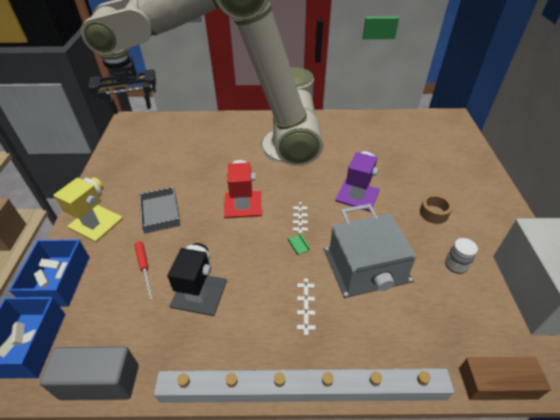

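View pics/side0.png

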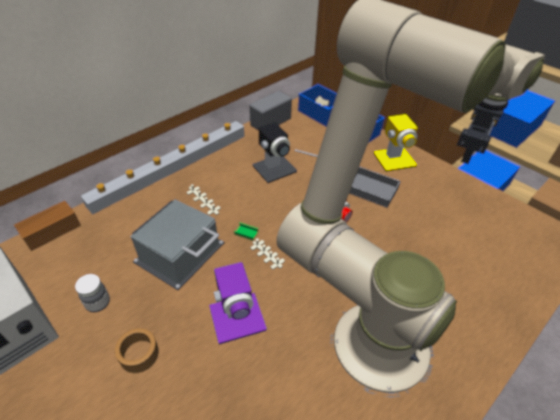

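The scene picture shows the housing at (370,255) with its pull at (360,210). The purple decoy stands just in front of it at (358,180). Camera-shaped things are black (190,272), red (240,185), purple (360,170) and yellow (80,200). Black fits the description. I'll measure these and make enlarged crops.

```bash
python3 - <<'E'
from h import *
z=np.load("scene0.npz");p=z["p"];c=z["c"];s=np.load("side0.npz");ps=s["p"];cs=s["c"]
def rect(P,name):
    q=cv2.minAreaRect(P[:,:2].astype(np.float32)); print(name,len(P),q,np.round(cv2.boxPoints(q),3).tolist(),P.mean(0),P[:,2].min(),P[:,2].max())
for n,P,box in (("scene",p,(300,420,190,300)),("side",ps,(120,230,190,290))):
    x0,x1,y0,y1=box; Q=P[y0:y1,x0:x1].reshape(-1,3)
    rect(Q[(Q[:,2]>0.085)&(Q[:,2]<0.135)&(Q[:,0]>.3)],n+" flap")
for n,P,box in (("scene",p,(165,215,235,300)),("side",ps,(250,300,120,165))):
    x0,x1,y0,y1=box; Q=P[y0:y1,x0:x1].reshape(-1,3)
    rect(Q[(Q[:,2]>0.14)&(Q[:,2]<0.165)],n+" camtop")
    rect(Q[(Q[:,2]>0.09)],n+" cam")
for n,P,px in (("scene",p,[(360,180),(366,157),(243,180),(300,245),(435,208),(462,250),(160,208),(305,305),(300,215),(376,280),(209,270),(200,246)]),("side",ps,[(235,285),(200,243),(215,233),(280,147),(282,152)])):
    for u,v in px: print(n,(u,v),np.round(P[v,u],3))
a=cv2.resize(c[130:310,300:420],None,fx=3.3,fy=3.3,interpolation=2); b=cv2.resize(c[225:315,150:240],(594,594),interpolation=2)
save(np.hstack([a[:594],b])[:, :990],"x"); m=np.hstack([a[:594],b]); save(cv2.resize(m,(800,int(800*m.shape[0]/m.shape[1]))),"crop1")
a=cv2.resize(cs[180:350,120:280],(560,595),interpolation=2); save(a,"crop2")
E
```

```text
scene flap 3595 ((0.5471444129943848, 0.1917344182729721), (0.20428022742271423, 0.17201559245586395), 13.717220306396484) [[0.42800000309944153, 0.25099998712539673], [0.46799999475479126, 0.08399999886751175], [0.6669999957084656, 0.13199999928474426], [0.6259999871253967, 0.30000001192092896]] [0.57183395 0.19296589 0.10749038] 0.08521443365312065 0.119764683756728
side flap 3348 ((0.4901077151298523, 0.17947696149349213), (0.32154324650764465, 0.17638154327869415), 11.399947166442871) [[0.3149999976158142, 0.23399999737739563], [0.3499999940395355, 0.061000000685453415], [0.6650000214576721, 0.125], [0.6299999952316284, 0.2980000078678131]] [0.55116668 0.19968558 0.10846862] 0.0850844808313298 0.13238620117460975
scene camtop 1077 ((0.6541160941123962, -0.25767552852630615), (0.0678071677684784, 0.11724063009023666), 77.55949401855469) [[0.5899999737739563, -0.27799999713897705], [0.7039999961853027, -0.30300000309944153], [0.718999981880188, -0.2370000034570694], [0.6039999723434448, -0.21199999749660492]] [ 0.66884307 -0.2587808   0.15243005] 0.1400112528102886 0.15869403407254
[... 1066 characters left out ...]
944  0.14638504] 0.09062336603125543 0.9223643658779018
scene (360, 180) [0.342 0.196 0.118]
scene (366, 157) [0.281 0.218 0.156]
scene (243, 180) [ 0.377 -0.149  0.154]
scene (300, 245) [0.497 0.013 0.005]
scene (435, 208) [0.351 0.449 0.005]
scene (462, 250) [0.585 0.429 0.086]
scene (160, 208) [ 0.342 -0.427  0.008]
scene (305, 305) [0.693 0.018 0.004]
scene (300, 215) [0.378 0.018 0.007]
scene (376, 280) [ 1.209 -0.043  0.883]
scene (209, 270) [ 0.666 -0.215  0.123]
scene (200, 246) [ 0.609 -0.241  0.143]
side (235, 285) [0.284 0.208 0.156]
side (200, 243) [0.498 0.16  0.077]
side (215, 233) [0.471 0.126 0.114]
side (280, 147) [ 0.605 -0.237  0.139]
side (282, 152) [ 0.6   -0.241  0.12 ]
```

View pics/crop1.png

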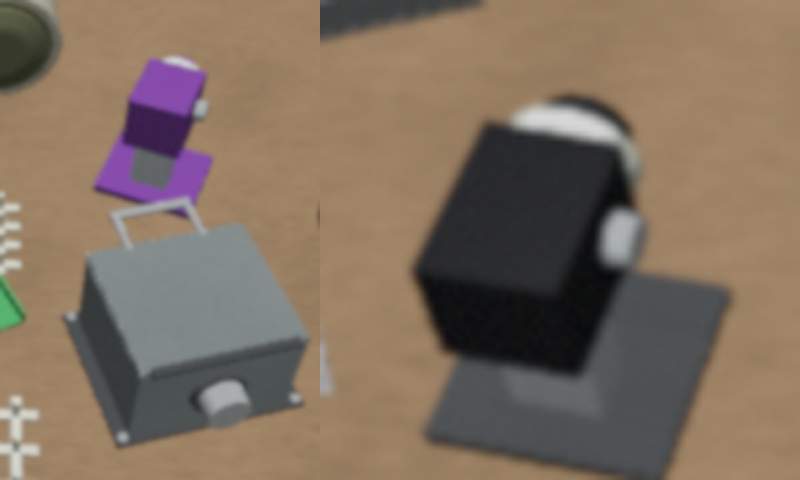

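```bash
python3 - <<'E'
from h import *
z=np.load("scene0.npz");p=z["p"];c=z["c"].astype(int);s=np.load("side0.npz");ps=s["p"];cs=s["c"].astype(int)
def rect(P,name):
    q=cv2.minAreaRect(P[:,:2].astype(np.float32)); print(name,len(P),np.round(np.r_[q[0],q[1],q[2]],4),np.round(cv2.boxPoints(q),3).tolist())
a=np.radians(13.7);ex=np.array([np.cos(a),np.sin(a)]);ey=np.array([-ex[1],ex[0]])
for n,P,C in (("scene",p,c),("side",ps,cs)):
    near=lambda x,y,d:(np.hypot(P[...,0]-x,P[...,1]-y)<d)
    # purple
    m=(C[...,2]>C[...,1]+60)&(C[...,0]>C[...,1]+30)&near(.33,.2,.16)
    Q=P[m];rect(Q[Q[:,2]>.1],n+" purple head"); rect(Q[Q[:,2]<.03],n+" purple base"); print(Q[:,2].max(),"max x",Q[Q[:,2]>.08][:,:2].dot(ex).max())
    m=near(.56,.19,.2)&(P[...,2]>.085)&(P[...,2]<.14); Q=P[m]; u=(Q[:,:2]-[.56,.194])@ex; v=(Q[:,:2]-[.56,.194])@ey
    f=(np.abs(v)<.09)&(u>-.066); rect(Q[f],n+" flap only")
    A=np.c_[u[f],v[f],np.ones(f.sum())];k=np.linalg.lstsq(A,Q[f][:,2],rcond=None)[0];print("plane",k)
    h=(u<-.085)&(u>-.14); print("pull u pct",np.percentile(u[h],[5,50,95]),"v",v[h].min(),v[h].max(),"z",np.percentile(Q[h][:,2],[5,50,95]),h.sum())
    hb=(u<-.105)&(u>-.135);print("bar",np.median(Q[hb],0),v[hb].min(),v[hb].max())
    m=near(.68,-.262,.14)&(P[...,2]>.003)&(P[...,2]<.02)&(C.max(-1)<110)&(C[...,0]-C[...,2]<25); rect(P[m],n+" base black")
    m=near(.65,-.26,.1)&(P[...,2]>.145)&(C.max(-1)<80);rect(P[m],n+" head black"); print(np.percentile(P[m][:,2],[5,50,95]))
    m=near(.62,-.25,.08)&(P[...,2]>.08)&(C.min(-1)>130);rect(P[m],n+" ring");print(P[m].mean(0))
E
```

```text
scene purple head 393 [ 0.3027  0.2046  0.0661  0.0865 65.29  ] [[0.25, 0.19300000369548798], [0.328000009059906, 0.15700000524520874], [0.35600000619888306, 0.21699999272823334], [0.2770000100135803, 0.2529999911785126]]
scene purple base 468 [ 0.2896  0.2101  0.1168  0.1108 65.8511] [[0.2150000035762787, 0.18000000715255737], [0.3160000145435333, 0.1340000033378601], [0.36399999260902405, 0.2409999966621399], [0.2630000114440918, 0.28600001335144043]]
0.1583022632250095 max x 0.3955564335696646
scene flap only 3398 [ 0.5711  0.1976  0.155   0.172  13.7172] [[0.4749999940395355, 0.2630000114440918], [0.515999972820282, 0.09600000083446503], [0.6669999957084656, 0.13199999928474426], [0.6259999871253967, 0.30000001192092896]]
plane [-0.05410902  0.0165212   0.10818273]
pull u pct [-0.11257828 -0.1065984  -0.09005679] v -0.044792284757249425 0.045589423792474125 z [0.10944323 0.11392578 0.11699102] 132
bar [0.45448389 0.16782772 0.11414957] -0.044792284757249425 0.045589423792474125
scene base black 1037 [ 0.6565 -0.2589  0.1209  0.1105 77.4427] [[0.5889999866485596, -0.30599999427795
[... 1849 characters left out ...]
9, -0.3310000002384186], [0.7229999899864197, -0.21299999952316284], [0.6150000095367432, -0.1889999955892563]]
side head black 322 [ 6.61000e-01 -2.59100e-01  6.61000e-02  1.06900e-01  7.76358e+01] [[0.6019999980926514, -0.2800000011920929], [0.7059999704360962, -0.30300000309944153], [0.7200000286102295, -0.23800000548362732], [0.6159999966621399, -0.2150000035762787]]
[0.1498859  0.15577505 0.15819389]
side ring 78 [ 6.31400e-01 -2.38200e-01  7.42000e-02  3.36000e-02  4.92639e+01] [[0.593999981880188, -0.2549999952316284], [0.6200000047683716, -0.2770000100135803], [0.6679999828338623, -0.22100000083446503], [0.6430000066757202, -0.19900000095367432]]
[ 0.62929859 -0.24070502  0.14633794]
```

View pics/crop2.png

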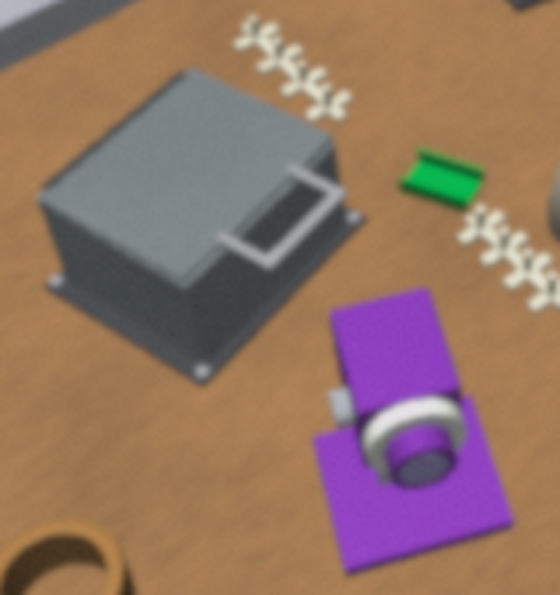

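The black one at (190,272) is the camera: its base plate, head and ring match the given sizes. That puts the view point near (0.490,-0.222) with axis yaw -12.7°. The housing yaw is 13.7° and the pull is at about (0.453,0.1685,0.111). I'll roll first, then travel.

Call:
{"fn": "carry_out", "kwargs": {
  "motion": [
    {"translation": [0, 0, -0.003], "roll": -7, "grip": 0.088},
    {"translation": [0, 0, -0.003], "roll": -7, "grip": 0.088},
    {"translation": [0, 0, -0.003], "roll": -7, "grip": 0.088},
    {"translation": [0, 0, -0.003], "roll": -7, "grip": 0.088},
    {"translation": [0, 0, 0], "roll": -7, "grip": 0.088},
    {"translation": [0, 0, 0], "roll": -7, "grip": 0.088},
    {"translation": [0, 0, 0], "roll": -7, "grip": 0.088},
    {"translation": [0, 0, 0], "roll": -7, "grip": 0.088}
  ]
}}

```text
clock: 0.77
ee_pos: [0.1359, -0.507, 0.2504]
tool_rot: [-2.552, -1.832, -0.001]
force: [-0.1, -0.1, -0.0]
opening: 0.0881
grasp_force: 0.0
```

Call:
{"fn": "carry_out", "kwargs": {
  "motion": [
    {"translation": [0, 0, 0], "roll": -7, "grip": 0.088},
    {"translation": [0, 0, 0], "roll": -7, "grip": 0.088},
    {"translation": [0, 0, 0], "roll": -7, "grip": 0.088},
    {"translation": [0, 0, 0], "roll": -7, "grip": 0.088},
    {"translation": [0, 0, 0], "roll": -4.7, "grip": 0.088},
    {"translation": [0.031, 0.025, 0], "roll": 0, "grip": 0.088},
    {"translation": [0.031, 0.025, 0], "roll": 0, "grip": 0.088},
    {"translation": [0.031, 0.025, 0], "roll": 0, "grip": 0.088}
  ]
}}

```text
clock: 1.43
ee_pos: [0.1869, -0.3974, 0.25]
tool_rot: [-1.941, -2.469, -0.002]
force: [0.9, -0.8, 0.3]
opening: 0.0879
grasp_force: 0.0
```

Call:
{"fn": "carry_out", "kwargs": {
  "motion": [
    {"translation": [0.031, 0.025, 0], "roll": 0, "grip": 0.06},
    {"translation": [0.031, 0.025, 0], "roll": 0, "grip": 0.06},
    {"translation": [0.031, 0.025, 0], "roll": 0, "grip": 0.06},
    {"translation": [0.031, 0.025, 0], "roll": 0, "grip": 0.06},
    {"translation": [0.031, 0.025, 0], "roll": 0, "grip": 0.06},
    {"translation": [0.031, 0.025, 0], "roll": 0, "grip": 0.06},
    {"translation": [0.031, 0.025, 0], "roll": 0, "grip": 0.06},
    {"translation": [0.031, 0.025, 0], "roll": 0, "grip": 0.06}
  ]
}}

```text
clock: 2.1
ee_pos: [0.3224, -0.1088, 0.2508]
tool_rot: [1.941, 2.47, 0.0]
force: [1.1, -0.9, 0.2]
opening: 0.06
grasp_force: 0.0
```

```bash
cat >> h.py <<'E'
def to(x,y,z,hx):
    o=r.get_obs();M=rot(o["tool_rot"]);d=M.T@(np.array([x,y,z])-o["ee_pos"]);h=np.degrees(np.arctan2(M[1,0],M[0,0]))
    print("clock %.2f"%o["clock"],"pos",np.round(o["ee_pos"],4),"hx %.1f"%h,"tilt",np.round(M[:,2],3),"delta tool",np.round(d,4),"roll %.1f"%((h-hx+180)%360-180),"open %.4f gf %.1f"%(o["opening"],o["grasp_force"]),"F",np.round(o["force"],1))
E
python3 -c "
from h import *
to(.453,.1685,.2,103.7)"
```

```text
clock 2.10 pos [ 0.3224 -0.1088  0.2508] hx 103.7 tilt [ 0. -0. -1.] delta tool [0.2386 0.1924 0.0507] roll -0.0 open 0.0600 gf 0.0 F [ 1.1 -0.9  0.2]
```

Call:
{"fn": "carry_out", "kwargs": {
  "motion": [
    {"translation": [0.0298, 0.024, 0], "roll": 0, "grip": 0.05},
    {"translation": [0.0298, 0.024, 0], "roll": 0, "grip": 0.05},
    {"translation": [0.0298, 0.024, 0], "roll": 0, "grip": 0.05},
    {"translation": [0.0298, 0.024, 0], "roll": 0, "grip": 0.05},
    {"translation": [0.0298, 0.024, 0], "roll": 0, "grip": 0.05},
    {"translation": [0.0298, 0.024, 0], "roll": 0, "grip": 0.05},
    {"translation": [0.0298, 0.024, 0], "roll": 0, "grip": 0.05},
    {"translation": [0.0298, 0.024, 0], "roll": 0, "grip": 0.05}
  ]
}}

```text
clock: 2.77
ee_pos: [0.4526, 0.1686, 0.2504]
tool_rot: [-1.94, -2.471, 0.001]
force: [0.5, -0.7, -0.1]
opening: 0.0502
grasp_force: 0.0
```

Call:
{"fn": "carry_out", "kwargs": {
  "motion": [
    {"translation": [0, 0, 0.025], "roll": 0, "grip": 0.05},
    {"translation": [0, 0, 0.025], "roll": 0, "grip": 0.05},
    {"translation": [0, 0, 0], "roll": 0, "grip": 0.05}
  ]
}}

```text
clock: 3.02
ee_pos: [0.4503, 0.1667, 0.1965]
tool_rot: [-1.936, -2.467, 0.009]
force: [-0.3, 0.2, 0.6]
opening: 0.0503
grasp_force: 0.0
```

```bash
cat >> h.py <<'E'
def wcloud(im):
    d=im["depth"];K=im["K"];h,w=d.shape
    u,v=np.meshgrid(np.arange(w),np.arange(h));x=(u-K[0,2])/K[0,0];y=(v-K[1,2])/K[1,1];t=np.hypot(x,y)+1e-9
    p=np.stack([x/t*np.tan(t)*d,y/t*np.tan(t)*d,d],-1)
    p=p@rot(im["rotation"]).T+np.array(im["xyz"]); p[d==0]=np.nan; return p
E
python3 -c "
from h import *
to(.453,.1685,.1,103.7)
im=r.get_image('wrist');P=wcloud(im);save(im['color'],'w1');np.savez('w1.npz',c=im['color'],p=P)
a=np.radians(13.7);ex=np.array([np.cos(a),np.sin(a)]);ey=np.array([-ex[1],ex[0]])
u=(P[...,:2]-[.453,.1685])@ex;v=(P[...,:2]-[.453,.1685])@ey
m=(abs(u)<.03)&(abs(v)<.06)&(P[...,2]>.09)&(P[...,2]<.13)
print(m.sum(),np.percentile(u[m],[5,25,50,75]),v[m].min(),v[m].max(),np.percentile(P[m][:,2],[5,50,95]))
"
```

```text
clock 3.02 pos [0.4503 0.1667 0.1965] hx 103.8 tilt [-0.008 -0.001 -1.   ] delta tool [0.001  0.0038 0.0965] roll 0.1 open 0.0503 gf 0.0 F [-0.3  0.2  0.6]
2154 [-0.00442083 -0.00155301  0.00178695  0.01057176] -0.04518204281463236 0.04402560428864746 [0.11133723 0.11408631 0.1160562 ]
```

View pics/w1.png

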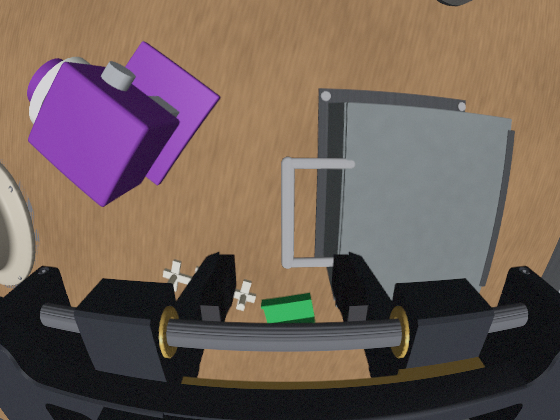

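The wrist picture shows the bar at columns 283–294, rows 155–268, centred between the fingers (about 215 and 355). I'll descend and grip it.

Call:
{"fn": "carry_out", "kwargs": {
  "motion": [
    {"translation": [0, 0, 0.025], "roll": 0, "grip": 0.05},
    {"translation": [0, 0, 0.025], "roll": 0, "grip": 0.05},
    {"translation": [0, 0, 0.025], "roll": 0, "grip": 0.05},
    {"translation": [0, 0, 0.02], "roll": 0, "grip": 0.05},
    {"translation": [0, 0, 0.01], "roll": 0, "grip": 0.05},
    {"translation": [0, 0, 0], "roll": 0, "grip": 0.05}
  ]
}}

```text
clock: 3.57
ee_pos: [0.4522, 0.166, 0.0953]
tool_rot: [-1.941, -2.469, 0.002]
force: [-0.2, -0.0, 0.5]
opening: 0.0499
grasp_force: 0.0
```

Call:
{"fn": "carry_out", "kwargs": {
  "motion": [
    {"translation": [0, 0, 0], "roll": 0, "grip": 0},
    {"translation": [0, 0, 0], "roll": 0, "grip": 0},
    {"translation": [0, 0, 0], "roll": 0, "grip": 0},
    {"translation": [0, 0, 0], "roll": 0, "grip": 0},
    {"translation": [0, 0, 0], "roll": 0, "grip": 0},
    {"translation": [0, 0, 0], "roll": 0, "grip": 0}
  ],
  "force": 20
}}

```text
clock: 4.07
ee_pos: [0.4525, 0.1664, 0.0961]
tool_rot: [1.94, 2.47, 0.001]
force: [-0.2, 0.2, 0.4]
opening: 0.0119
grasp_force: 0.0
```

```bash
python3 -c "
from h import *
to(.453,.1685,.095,103.7)
for k in range(1,33):
    t=0.04+(1.57-0.04)*k/32; print(k,np.round([.192*(np.cos(0.04)-np.cos(t)),.192*(np.sin(t)-np.sin(.04))],4),end=' ')
"
```

```text
clock 4.07 pos [0.4525 0.1664 0.0961] hx 103.7 tilt [ 0.001  0.    -1.   ] delta tool [0.0019 0.001  0.0011] roll 0.0 open 0.0119 gf 0.0 F [-0.2  0.2  0.4]
1 [0.0006 0.0092] 2 [0.0016 0.0183] 3 [0.0031 0.0273] 4 [0.005  0.0363] 5 [0.0073 0.0452] 6 [0.01  0.054] 7 [0.0132 0.0626] 8 [0.0167 0.0711] 9 [0.0207 0.0793] 10 [0.025  0.0874] 11 [0.0298 0.0953] 12 [0.0349 0.1029] 13 [0.0404 0.1103] 14 [0.0462 0.1174] 15 [0.0523 0.1242] 16 [0.0588 0.1307] 17 [0.0655 0.1369] 18 [0.0726 0.1428] 19 [0.0799 0.1483] 20 [0.0875 0.1535] 21 [0.0953 0.1583] 22 [0.1034 0.1627] 23 [0.1116 0.1668] 24 [0.12   0.1704] 25 [0.1286 0.1736] 26 [0.1374 0.1764] 27 [0.1462 0.1788] 28 [0.1552 0.1808] 29 [0.1642 0.1823] 30 [0.1734 0.1834] 31 [0.1825 0.1841] 32 [0.1917 0.1843]
```

Call:
{"fn": "carry_out", "kwargs": {
  "motion": [
    {"translation": [0, 0, 0], "roll": 0, "grip": 0},
    {"translation": [0, 0, 0], "roll": 0, "grip": 0},
    {"translation": [0, 0, 0], "roll": 0, "grip": 0}
  ]
}}

```text
clock: 4.32
ee_pos: [0.4525, 0.1664, 0.0958]
tool_rot: [1.94, 2.47, 0.0]
force: [1.0, -0.2, 0.4]
opening: 0.009
grasp_force: 20.0
```

Call:
{"fn": "carry_out", "kwargs": {
  "motion": [
    {"translation": [0, 0.0006, -0.0092], "roll": 0, "grip": 0},
    {"translation": [0, 0.001, -0.0091], "roll": 0, "grip": 0},
    {"translation": [0, 0.0015, -0.009], "roll": 0, "grip": 0},
    {"translation": [0, 0.0019, -0.009], "roll": 0, "grip": 0},
    {"translation": [0, 0.0023, -0.0089], "roll": 0, "grip": 0},
    {"translation": [0, 0.0027, -0.0088], "roll": 0, "grip": 0},
    {"translation": [0, 0.0032, -0.0086], "roll": 0, "grip": 0},
    {"translation": [0, 0.0035, -0.0085], "roll": 0, "grip": 0}
  ]
}}

```text
clock: 4.98
ee_pos: [0.4683, 0.1703, 0.1675]
tool_rot: [-1.94, -2.47, 0.002]
force: [-0.4, -1.3, -1.5]
opening: 0.0092
grasp_force: 20.0
```

```bash
python3 -c "
from h import *
to(.453,.1685,.095,103.7)"
```

```text
clock 4.98 pos [0.4683 0.1703 0.1675] hx 103.7 tilt [-0.002 -0.    -1.   ] delta tool [ 0.0019 -0.0152  0.0726] roll 0.0 open 0.0092 gf 20.0 F [-0.4 -1.3 -1.5]
```

Gripped and rising with little force. I'll continue along the arc.

Call:
{"fn": "carry_out", "kwargs": {
  "motion": [
    {"translation": [0, 0.004, -0.0082], "roll": 0, "grip": 0},
    {"translation": [0, 0.0043, -0.0081], "roll": 0, "grip": 0},
    {"translation": [0, 0.0048, -0.0079], "roll": 0, "grip": 0},
    {"translation": [0, 0.0051, -0.0076], "roll": 0, "grip": 0},
    {"translation": [0, 0.0055, -0.0074], "roll": 0, "grip": 0},
    {"translation": [0, 0.0058, -0.0071], "roll": 0, "grip": 0},
    {"translation": [0, 0.0061, -0.0068], "roll": 0, "grip": 0},
    {"translation": [0, 0.0065, -0.0065], "roll": 0, "grip": 0}
  ]
}}

```text
clock: 5.65
ee_pos: [0.5081, 0.1801, 0.2282]
tool_rot: [-1.939, -2.469, 0.006]
force: [-14.9, -4.7, 13.0]
opening: 0.0093
grasp_force: 20.0
```

Call:
{"fn": "carry_out", "kwargs": {
  "motion": [
    {"translation": [0, 0.0067, -0.0062], "roll": 0, "grip": 0},
    {"translation": [0, 0.0071, -0.0059], "roll": 0, "grip": 0},
    {"translation": [0, 0.0073, -0.0055], "roll": 0, "grip": 0},
    {"translation": [0, 0.0076, -0.0052], "roll": 0, "grip": 0},
    {"translation": [0, 0.0078, -0.0048], "roll": 0, "grip": 0},
    {"translation": [0, 0.0081, -0.0044], "roll": 0, "grip": 0},
    {"translation": [0, 0.0082, -0.0041], "roll": 0, "grip": 0},
    {"translation": [0, 0.0084, -0.0036], "roll": 0, "grip": 0}
  ]
}}

```text
clock: 6.32
ee_pos: [0.5692, 0.195, 0.2678]
tool_rot: [1.94, 2.47, 0.001]
force: [-3.8, -2.0, 2.7]
opening: 0.0095
grasp_force: 20.0
```

Call:
{"fn": "carry_out", "kwargs": {
  "motion": [
    {"translation": [0, 0.0086, -0.0032], "roll": 0, "grip": 0},
    {"translation": [0, 0.0088, -0.0028], "roll": 0, "grip": 0},
    {"translation": [0, 0.0088, -0.0024], "roll": 0, "grip": 0},
    {"translation": [0, 0.009, -0.002], "roll": 0, "grip": 0},
    {"translation": [0, 0.009, -0.0015], "roll": 0, "grip": 0},
    {"translation": [0, 0.0092, -0.0011], "roll": 0, "grip": 0},
    {"translation": [0, 0.0091, -0.0007], "roll": 0, "grip": 0},
    {"translation": [0, 0.0092, -0.0002], "roll": 0, "grip": 0}
  ]
}}

```text
clock: 6.98
ee_pos: [0.639, 0.212, 0.2811]
tool_rot: [1.94, 2.47, 0.001]
force: [-1.9, -1.3, 1.3]
opening: 0.0088
grasp_force: 20.0
```

```bash
python3 -c "
from h import *
to(.6395,.2115,.282,103.7)
im=r.get_image('side');save(im['color'],'s1');a=np.radians(13.7);P=cloud(im);np.savez('s1.npz',p=P,c=im['color'])"
```

```text
clock 6.98 pos [0.639  0.212  0.2811] hx 103.7 tilt [ 0.  0. -1.] delta tool [-0.0006  0.0004 -0.0009] roll 0.0 open 0.0088 gf 20.0 F [-1.9 -1.3  1.3]
```

View pics/s1.png

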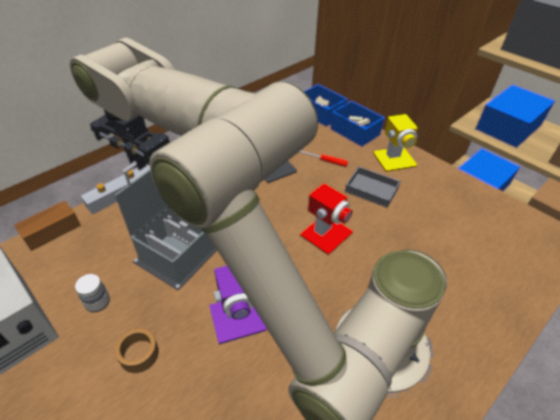

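The side picture shows the flap upright at (150,205) and the slots open. I'll release, rise, back off and roll 90°.

Call:
{"fn": "carry_out", "kwargs": {
  "motion": [
    {"translation": [0, 0, 0], "roll": 0, "grip": 0.04},
    {"translation": [0, 0, 0], "roll": 0, "grip": 0.04},
    {"translation": [0, 0, 0], "roll": 0, "grip": 0.04},
    {"translation": [0, 0, 0], "roll": 0, "grip": 0.04},
    {"translation": [0, 0, -0.015], "roll": 0, "grip": 0.04},
    {"translation": [0, 0, -0.02], "roll": 0, "grip": 0.04},
    {"translation": [0, 0, -0.02], "roll": 0, "grip": 0.04},
    {"translation": [0, 0, -0.01], "roll": 0, "grip": 0.04}
  ]
}}

```text
clock: 7.7
ee_pos: [0.6385, 0.2118, 0.3479]
tool_rot: [1.939, 2.469, 0.004]
force: [0.8, 0.2, -0.0]
opening: 0.04
grasp_force: 0.0
```

Call:
{"fn": "carry_out", "kwargs": {
  "motion": [
    {"translation": [0, -0.02, 0], "roll": 0, "grip": 0.04},
    {"translation": [0, -0.025, 0], "roll": 0, "grip": 0.04},
    {"translation": [0, -0.025, 0], "roll": 0, "grip": 0.04},
    {"translation": [0, -0.005, 0], "roll": 0, "grip": 0.04},
    {"translation": [0, 0, 0], "roll": 7, "grip": 0.04},
    {"translation": [0, 0, 0], "roll": 7, "grip": 0.04},
    {"translation": [0, 0, 0], "roll": 7, "grip": 0.04},
    {"translation": [0, 0, 0], "roll": 7, "grip": 0.04}
  ]
}}

```text
clock: 8.37
ee_pos: [0.5659, 0.1941, 0.3452]
tool_rot: [2.486, 1.92, 0.001]
force: [-0.0, 0.4, -0.1]
opening: 0.0405
grasp_force: 0.0
```

Call:
{"fn": "carry_out", "kwargs": {
  "motion": [
    {"translation": [0, 0, 0], "roll": 7, "grip": 0.04},
    {"translation": [0, 0, 0], "roll": 7, "grip": 0.04},
    {"translation": [0, 0, 0], "roll": 7, "grip": 0.04},
    {"translation": [0, 0, 0], "roll": 7, "grip": 0.04},
    {"translation": [0, 0, 0], "roll": 7, "grip": 0.04},
    {"translation": [0, 0, 0], "roll": 7, "grip": 0.04},
    {"translation": [0, 0, 0], "roll": 7, "grip": 0.04},
    {"translation": [0, 0, 0], "roll": 7, "grip": 0.04}
  ]
}}

```text
clock: 9.03
ee_pos: [0.566, 0.1941, 0.3451]
tool_rot: [-3.097, -0.528, -0.0]
force: [-0.0, -0.3, -0.7]
opening: 0.0403
grasp_force: 0.0
```

Call:
{"fn": "carry_out", "kwargs": {
  "motion": [
    {"translation": [0, 0, 0], "roll": 6, "grip": 0.04},
    {"translation": [0, 0, 0], "roll": 0, "grip": 0.04},
    {"translation": [0, 0, 0], "roll": 0, "grip": 0.04}
  ]
}}

```text
clock: 9.28
ee_pos: [0.5659, 0.1941, 0.345]
tool_rot: [-3.119, -0.38, -0.0]
force: [-0.2, 0.4, 0.1]
opening: 0.0399
grasp_force: 0.0
```

```bash
python3 -c "
from h import *
to(.5666,.196,.282,13.7)
im=r.get_image('wrist');P=wcloud(im);save(im['color'],'w2');np.savez('w2.npz',c=im['color'],p=P)
a=np.radians(13.7);ex=np.array([np.cos(a),np.sin(a)]);ey=np.array([-ex[1],ex[0]])
for n,P in (('wrist',P),('scene',cloud(r.get_image('scene'))),('side',cloud(r.get_image('side')))):
    u=(P[...,:2]-[.5666,.196])@ex;v=(P[...,:2]-[.5666,.196])@ey
    m=(abs(u)<.045)&(abs(v)<.07)&(P[...,2]>.075)&(P[...,2]<.1)
    if m.sum(): print(n,m.sum(),'u',np.percentile(u[m],[2,50,98]),'v',np.percentile(v[m],[2,50,98]),'z',np.percentile(P[m][:,2],[2,50,98]))
    f=(u>.05)&(u<.12)&(abs(v)<.08)&(P[...,2]>.13)&(P[...,2]<.25)
    if f.sum(): print('flap u',np.percentile(u[f],[5,50,95]),f.sum())
"
```

```text
clock 9.28 pos [0.5659 0.1941 0.345 ] hx 13.9 tilt [ 0.  0. -1.] delta tool [ 0.0011 -0.0017  0.063 ] roll 0.2 open 0.0399 gf 0.0 F [-0.2  0.4  0.1]
wrist 175 u [-0.01197529  0.00110148  0.01175767] v [-0.04083151 -0.03566757 -0.03089579] z [0.07884395 0.09069724 0.0923239 ]
flap u [0.07702643 0.07775607 0.07818304] 30
scene 13 u [-0.01122653 -0.00735795 -0.00081649] v [-0.04008055 -0.03904255 -0.03468353] z [0.07752402 0.08768962 0.09085297]
flap u [0.07622767 0.07766429 0.07909508] 1970
side 57 u [-0.0123621  -0.00149725  0.01092726] v [-0.04182003 -0.033565   -0.03057084] z [0.07543562 0.08951378 0.09365063]
flap u [0.07171594 0.07381801 0.07604858] 1875
```

View pics/w2.png

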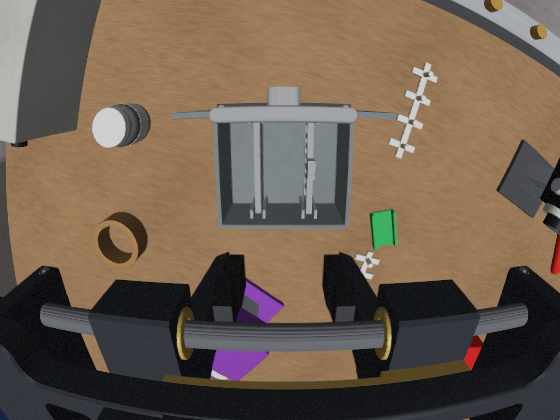

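The wrist picture shows the slotted plate with its tab at (311,170), and the solid blank at (257,170). The tab measures u=0, v=-35.7 mm with its top at 91 mm, as expected. I'll go over it and descend.

Call:
{"fn": "carry_out", "kwargs": {
  "motion": [
    {"translation": [0.001, 0.017, 0], "roll": 0.2, "grip": 0.04},
    {"translation": [0, 0.017, 0], "roll": 0, "grip": 0.04},
    {"translation": [0, 0, 0.04], "roll": 0, "grip": 0.04},
    {"translation": [0, 0, 0.04], "roll": 0, "grip": 0.04},
    {"translation": [0, 0, 0.04], "roll": 0, "grip": 0.04},
    {"translation": [0, 0, 0.04], "roll": 0, "grip": 0.04},
    {"translation": [0, 0, 0.025], "roll": 0, "grip": 0.04},
    {"translation": [0, 0, 0], "roll": 0, "grip": 0.04}
  ]
}}

```text
clock: 10.1
ee_pos: [0.5723, 0.161, 0.1547]
tool_rot: [-3.119, -0.371, 0.015]
force: [-0.0, -0.0, -0.8]
opening: 0.0397
grasp_force: 0.0
```

Call:
{"fn": "carry_out", "kwargs": {
  "motion": [
    {"translation": [0, 0, 0], "roll": 0, "grip": 0.04},
    {"translation": [0, 0, 0], "roll": 0, "grip": 0.04}
  ]
}}

```text
clock: 10.27
ee_pos: [0.5758, 0.1613, 0.1623]
tool_rot: [3.12, 0.37, 0.006]
force: [0.1, 0.4, 0.5]
opening: 0.0398
grasp_force: 0.0
```

```bash
python3 -c "
from h import *
to(.5751,.1613,.062,13.7)
P=wcloud(r.get_image('wrist'))
a=np.radians(13.7);ex=np.array([np.cos(a),np.sin(a)]);ey=np.array([-ex[1],ex[0]])
u=(P[...,:2]-[.5666,.196])@ex;v=(P[...,:2]-[.5666,.196])@ey
m=(abs(u)<.02)&(abs(v+.035)<.012)&(P[...,2]>.084)&(P[...,2]<.094)
print(m.sum(),m.any() and (np.percentile(u[m],[2,98]),np.percentile(v[m],[2,50,98]),np.percentile(P[m][:,2],50)))
"
```

```text
clock 10.27 pos [0.5758 0.1613 0.1623] hx 13.5 tilt [ 0.004  0.    -1.   ] delta tool [-0.001  -0.0002  0.1003] roll -0.2 open 0.0398 gf 0.0 F [0.1 0.4 0.5]
459 (array([-0.01198081,  0.01133941]), array([-0.04013956, -0.03580218, -0.03084969]), np.float64(0.09088296680567537))
```

Call:
{"fn": "carry_out", "kwargs": {
  "motion": [
    {"translation": [0, 0, 0.02], "roll": 0, "grip": 0.04},
    {"translation": [0, 0, 0.02], "roll": 0, "grip": 0.04},
    {"translation": [0, 0, 0.02], "roll": 0, "grip": 0.04},
    {"translation": [0, 0, 0.02], "roll": 0, "grip": 0.04},
    {"translation": [0, 0, 0.015], "roll": 0, "grip": 0.04},
    {"translation": [0, 0, 0.005], "roll": 0, "grip": 0.04},
    {"translation": [0, 0, 0], "roll": 0, "grip": 0.04},
    {"translation": [0, 0, 0], "roll": 0, "grip": 0.04}
  ]
}}

```text
clock: 10.98
ee_pos: [0.5756, 0.1613, 0.0617]
tool_rot: [3.12, 0.369, 0.004]
force: [-0.8, 0.1, -0.4]
opening: 0.04
grasp_force: 0.0
```

Call:
{"fn": "carry_out", "kwargs": {
  "motion": [
    {"translation": [0, 0, 0], "roll": 0, "grip": 0},
    {"translation": [0, 0, 0], "roll": 0, "grip": 0},
    {"translation": [0, 0, 0], "roll": 0, "grip": 0},
    {"translation": [0, 0, 0], "roll": 0, "grip": 0},
    {"translation": [0, 0, 0], "roll": 0, "grip": 0},
    {"translation": [0, 0, 0], "roll": 0, "grip": 0},
    {"translation": [0, 0, 0], "roll": 0, "grip": 0}
  ],
  "force": 30
}}

```text
clock: 11.57
ee_pos: [0.5748, 0.1612, 0.0603]
tool_rot: [3.12, 0.369, 0.001]
force: [-0.8, -0.7, 3.3]
opening: 0.01
grasp_force: 30.0
```

```bash
python3 -c "
from h import *
to(.5751,.1613,.062,13.7)"
```

```text
clock 11.57 pos [0.5748 0.1612 0.0603] hx 13.5 tilt [ 0. -0. -1.] delta tool [ 0.0003 -0.0001 -0.0017] roll -0.2 open 0.0100 gf 30.0 F [-0.8 -0.7  3.3]
```

Call:
{"fn": "carry_out", "kwargs": {
  "motion": [
    {"translation": [0, 0, -0.01], "roll": 0, "grip": 0},
    {"translation": [0, 0, -0.015], "roll": 0, "grip": 0},
    {"translation": [0, 0, -0.02], "roll": 0, "grip": 0},
    {"translation": [0, 0, -0.02], "roll": 0, "grip": 0},
    {"translation": [0, 0, -0.02], "roll": 0, "grip": 0},
    {"translation": [0, 0, -0.02], "roll": 0, "grip": 0},
    {"translation": [0, 0, -0.02], "roll": 0, "grip": 0},
    {"translation": [0, 0, -0.02], "roll": 0, "grip": 0}
  ]
}}

```text
clock: 12.23
ee_pos: [0.5743, 0.1613, 0.2064]
tool_rot: [-3.12, -0.369, 0.001]
force: [0.3, -0.8, -3.0]
opening: 0.0095
grasp_force: 30.0
```

Call:
{"fn": "carry_out", "kwargs": {
  "motion": [
    {"translation": [0, 0, -0.02], "roll": 0, "grip": 0},
    {"translation": [0, 0, -0.02], "roll": 0, "grip": 0},
    {"translation": [0, 0, -0.01], "roll": 0, "grip": 0},
    {"translation": [0, 0, 0], "roll": 0, "grip": 0},
    {"translation": [0, 0, 0], "roll": 0, "grip": 0}
  ]
}}

```text
clock: 12.65
ee_pos: [0.5745, 0.1612, 0.2545]
tool_rot: [-3.12, -0.369, 0.001]
force: [-0.9, 0.2, -2.4]
opening: 0.0097
grasp_force: 30.0
```

```bash
python3 -c "
from h import *
to(.49,-.222,.25,13.7)
im=r.get_image('scene');save(im['color'],'s2')"
```

```text
clock 12.65 pos [0.5745 0.1612 0.2545] hx 13.5 tilt [-0.001  0.    -1.   ] delta tool [-0.1716  0.3529  0.0046] roll -0.2 open 0.0097 gf 30.0 F [-0.9  0.2 -2.4]
```

View pics/s2.png

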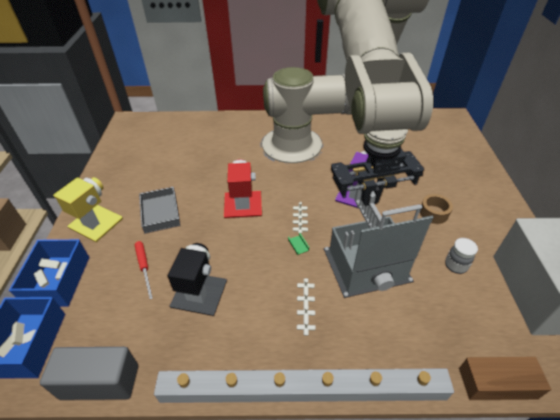

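The scene picture shows the flap upright, the plate clear above the housing in the gripper, and the blank still in place. I'll carry it to the camera.

Call:
{"fn": "carry_out", "kwargs": {
  "motion": [
    {"translation": [-0.007, 0.0144, 0], "roll": 0, "grip": 0},
    {"translation": [-0.0143, 0.0294, 0], "roll": 0, "grip": 0},
    {"translation": [-0.0143, 0.0294, 0], "roll": 0, "grip": 0},
    {"translation": [-0.0143, 0.0294, 0], "roll": 0, "grip": 0},
    {"translation": [-0.0143, 0.0294, 0], "roll": 0, "grip": 0},
    {"translation": [-0.0143, 0.0294, 0], "roll": 0, "grip": 0},
    {"translation": [-0.0143, 0.0294, 0], "roll": 0, "grip": 0},
    {"translation": [-0.0143, 0.0294, 0], "roll": 0, "grip": 0}
  ]
}}

```text
clock: 13.37
ee_pos: [0.5209, -0.0792, 0.2537]
tool_rot: [-3.119, -0.369, 0.003]
force: [0.7, -0.1, -2.3]
opening: 0.0097
grasp_force: 30.0
```

Call:
{"fn": "carry_out", "kwargs": {
  "motion": [
    {"translation": [-0.0143, 0.0294, 0], "roll": 0, "grip": 0},
    {"translation": [-0.0143, 0.0294, 0], "roll": 0, "grip": 0},
    {"translation": [-0.0143, 0.0294, 0], "roll": 0, "grip": 0},
    {"translation": [-0.0143, 0.0294, 0], "roll": 0, "grip": 0},
    {"translation": [-0.007, 0.0144, 0], "roll": 0, "grip": 0},
    {"translation": [0, 0, 0], "roll": -4, "grip": 0},
    {"translation": [0, 0, 0], "roll": -7, "grip": 0},
    {"translation": [0, 0, 0], "roll": -7, "grip": 0}
  ]
}}

```text
clock: 14.03
ee_pos: [0.4898, -0.2214, 0.2534]
tool_rot: [-3.019, -0.86, 0.003]
force: [0.4, 0.1, -1.7]
opening: 0.0096
grasp_force: 30.0
```

Call:
{"fn": "carry_out", "kwargs": {
  "motion": [
    {"translation": [0, 0, 0], "roll": -7, "grip": 0},
    {"translation": [0, 0, 0], "roll": -7, "grip": 0},
    {"translation": [0, 0, 0], "roll": -7, "grip": 0},
    {"translation": [0, 0, 0], "roll": -7, "grip": 0},
    {"translation": [0, 0, 0], "roll": -7, "grip": 0},
    {"translation": [0, 0, 0], "roll": -7, "grip": 0},
    {"translation": [0, 0, 0], "roll": -3.8, "grip": 0},
    {"translation": [0, 0, 0], "roll": 0, "grip": 0}
  ]
}}

```text
clock: 14.7
ee_pos: [0.49, -0.2209, 0.2536]
tool_rot: [-2.449, -1.963, 0.001]
force: [-0.1, 0.5, -0.9]
opening: 0.0092
grasp_force: 30.0
```

```bash
python3 -c "
from h import *
to(.49,-.222,.1443,77.3)"
```

```text
clock 14.70 pos [ 0.49   -0.2209  0.2536] hx 77.4 tilt [-0.002  0.002 -1.   ] delta tool [-0.0011  0.0005  0.1093] roll 0.1 open 0.0092 gf 30.0 F [-0.1  0.5 -0.9]
```

Call:
{"fn": "carry_out", "kwargs": {
  "motion": [
    {"translation": [0, 0, 0.01], "roll": 0, "grip": 0},
    {"translation": [0, 0, 0.02], "roll": 0, "grip": 0},
    {"translation": [0, 0, 0.02], "roll": 0, "grip": 0},
    {"translation": [0, 0, 0.02], "roll": 0, "grip": 0},
    {"translation": [0, 0, 0.02], "roll": 0, "grip": 0},
    {"translation": [0, 0, 0.014], "roll": 0, "grip": 0},
    {"translation": [-0.001, 0, 0.005], "roll": 0, "grip": 0},
    {"translation": [0, 0, 0], "roll": 0, "grip": 0}
  ]
}}

```text
clock: 15.37
ee_pos: [0.4894, -0.2218, 0.1442]
tool_rot: [-2.453, -1.958, 0.001]
force: [-0.3, -0.9, -2.2]
opening: 0.0096
grasp_force: 30.0
```

Call:
{"fn": "carry_out", "kwargs": {
  "motion": [
    {"translation": [0, 0, 0], "roll": 0, "grip": 0},
    {"translation": [0, 0, 0], "roll": 0, "grip": 0},
    {"translation": [0, 0, 0], "roll": 0, "grip": 0},
    {"translation": [0, 0, 0], "roll": 0, "grip": 0}
  ]
}}

```text
clock: 15.7
ee_pos: [0.4903, -0.2223, 0.1467]
tool_rot: [2.453, 1.961, 0.0]
force: [-0.4, 0.1, -2.3]
opening: 0.0096
grasp_force: 30.0
```

```bash
python3 -c "
from h import *
to(.49,-.222,.1443,77.3)
d=np.array([.9755,-.2198]);e=np.array([.2198,.9755])
ims={n:r.get_image(n) for n in ('scene','side')}
for n,im in ims.items():
    P=cloud(im);x=(P[...,:2]-[.49,-.222])@d;y=(P[...,:2]-[.49,-.222])@e
    m=(abs(x)<.04)&(abs(y)<.09)&(P[...,2]>.06)&(P[...,2]<.148)
    if m.sum()<20: print(n,m.sum());continue
    Q=np.c_[x[m],y[m],P[m][:,2]];print(n,m.sum(),'x',np.percentile(Q[:,0],[2,50,98]),'y',np.percentile(Q[:,1],[1,99]),'z',np.percentile(Q[:,2],[1,99]),'slopes',np.linalg.lstsq(np.c_[Q[:,1:],np.ones(len(Q))],Q[:,0],rcond=None)[0])
    f=(abs((P[...,:2]-[.6395,.214])@np.array([-.2368,.9715]))<.08)&(abs((P[...,:2]-[.6395,.214])@np.array([.9715,.2368]))<.06)&(P[...,2]>.13)
    print('flap',f.sum(),P[f][:,2].max())
c=np.hstack([cv2.resize(ims['scene']['color'][140:320,120:300],(400,400)),cv2.resize(ims['side']['color'][90:270,180:360],(400,400))]);save(c,'f')"
```

```text
clock 15.70 pos [ 0.4903 -0.2223  0.1467] hx 77.3 tilt [ 0.001 -0.001 -1.   ] delta tool [ 0.0003 -0.0004  0.0024] roll -0.0 open 0.0096 gf 30.0 F [-0.4  0.1 -2.3]
scene 401 x [-0.00324918  0.00313671  0.00623357] y [-0.06192673  0.06760704] z [0.0908471  0.14726199] slopes [ 5.29165970e-05 -3.48152929e-03  3.14757065e-03]
flap 2399 0.30236329204999735
side 129 x [-0.00401139 -0.00020033  0.00590353] y [-0.06619159 -0.00961334] z [0.09380261 0.13396119] slopes [-0.00124589  0.02671183 -0.0029657 ]
flap 2253 0.3040520154754788
```

View pics/f.png

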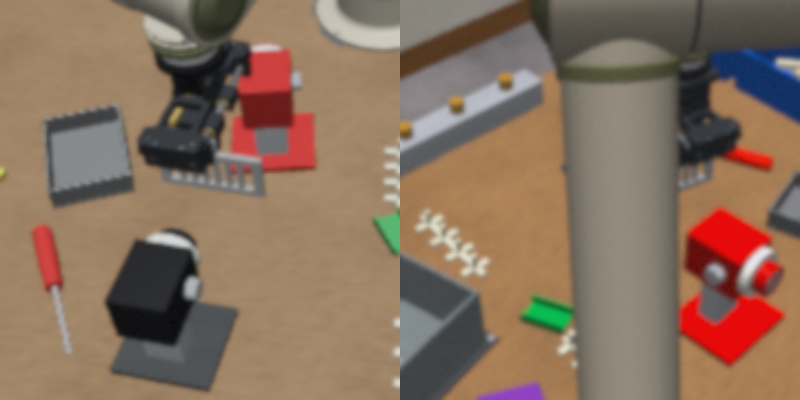

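The left crop shows the plate at (215,175), upright and square in front of the lens of the black camera at (160,280). It measures x≈0, spans ±65 mm and is untilted, and the flap is open. I'm handing in.

```bash
python3 -c "
from h import *
print(r.close_job())"
```

```text
the job is handed in; nothing more can be done
None
```

I handed the job in at about 16 s with the flap standing open and the filter plate held upright and square about 11 cm ahead of the lens, within a few millimetres of the view point; `r.close_job()` returned no verdict.

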